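# Open the snap-lid specimen case without breaking its tab

### The job

The clay lamp in the white specimen case has to be looked at: gently press the brittle red snap tab inward until the blue-framed clear cover pops up, without ever forcing the tab. Then lift the cover straight up off the case by its handle rib and lay it down gently, flat and handle up, in the middle of the green pad. Leave the lamp in the case and the things standing about undisturbed.

Things in the scene. Friction and masses are not known exactly. Their poses are not given: they have to be found in the camera images.
- tab_face (a point): Centre of the outer face of the red paddle on the snap tab, 90 mm above the table. Paddle: 30 mm wide (y), 28 high (76 to 104 mm above the table), 7 thick; it stands up through the slot in the cover. Site x points inward to the case's middle (the way to press), z up. Press from outside, at least 20 mm above the cover's top: the cover's bar lies right below and must rise 14 mm.
- tab (a joint): How far the tab is pressed in, m: 0 at rest, stop at 0.012; springs back by itself. About 1 N at first, 3.5 N at 6 mm, 6.5 N at the stop. Its barb reaches outward over the cover's bar and lets it go at 3 to 7 mm; 8 to 9 mm is a good press. Brittle: breaks above 15 N, also if the cover is pulled against the barb.
- case: White open specimen case, fixed to the bench, 180 (x) x 140 (y) mm, walls 10 mm thick and 50 mm high with a thin fence to 56 mm round the cover. Origin: centre of its underside, on the table. Its -x side is the near end with the tab; +x points away from the tab, along the case.
- cover_grip (a point): Grip point of the blue handle rib in the middle of the cover: rib 48 mm long (x), 14 wide (y), its top 39.5 mm above the cover's underside; this point is 28 mm above the underside, 11.5 below the rib's top. Pinch the rib across y from above, with the fingertips clear of the pane (top 4 mm above the underside) so as not to press the cover down. x runs from the bar end (at the tab) to the far end, z up.
- cover_edge (a point): Middle of the bar at the cover's near (tab) end, 79 mm from the cover's centre, half-way up its 4 mm thickness: 52 mm above the table when shut. When the tab lets go, two springs under this end lift it to about 66 mm; the cover then stays ajar, sloping 5 degrees down to its far end, and is free.
- cover_base (a point): Centre of the cover's underside (28 mm below cover_grip); z points up out of the handle side.
- pad_top (a point): Centre of the top face of the green pad, fixed on the bench, 240 (x) x 200 (y) mm, 8 mm thick: its top is 8 mm above the table.
- pad: The same green pad; origin at the centre of its underside.
- cover: Loose cover: clear pane in a blue frame, 168 (x) x 128 (y) x 4 mm, about 120 g; origin at the centre of its underside, 50 mm above the table when shut. In its bar end (-x) a slot 29 (x) x 40 (y) mm lets the tab through. Raise it 60 mm or more to clear the tab's top.
- lamp_mid (a point): Centre of the old clay oil lamp, 54 mm across, 22 mm high with a short spout, loose on the floor of the case under the cover; fragile, not to be touched.
- dropper_mid (a point): Bystander: little dropper bottle with a yellow cap, 28 mm across, 75 mm high; its centre.
- jar_mid (a point): Bystander: amber jar with a black lid, 60 mm across, 75 mm high; its centre.
- beaker_mid (a point): Bystander: aluminium beaker, 64 mm across, 85 mm high; its centre.
Mind the look-alikes: they are no part of the job. What is shaped like the cover but orange is not meant.

How it is judged:
By the outcome, as a careful person would: the job done as asked, in the order asked, and still so for the second after the job is handed in, with the robot touching nothing.
It also fails if it takes over 51 s, if anything falls off the work surface, if the arm or the gripper's body presses on something with over 40 N, if the wrist force passes 120 N, or if a joint passes its speed limit or range.

### The arm

A 6-joint arm with a two-finger parallel gripper is mounted at the origin on the work surface. World frame = base frame: x ahead of the robot, y to its left, z up, the work surface at z = 0. Lengths are in mm, angles in rad, forces in N, time in s.
With the tool pointing down it reaches from about 275 to 850 mm from the base axis. Payload 5.2 kg.
Tool frame: the origin (TCP) lies midway between the tips of the shut fingers; the grasp point (between the pads) lies 19 mm behind it; z points along the fingers, y is the line along which they close (so a half turn about z gives the same grasp; the last joint's range is limited). The gripper opens to 85 mm and grips with 20 to 120 N. Pads are 22 mm wide; open, the fingers measure 114 mm over their backs; the gripper's body (76 mm by 85 mm) begins 54 mm behind the grasp point. The pads swing forward as they close: fully open they stand 13 mm farther back than shut.
Start: joints at [-1.429, 0.259, 1.535, -0, 1.348, -0.203], TCP at [185.926, -517.626, 231.31] pointing down, gripper open.
Joint ranges: [-3.14, 3.14], [-0.91, 2.08], [0.19, 2.58], [-1.22, 4.36], [0.22, 2.71], [-3.12, 3.12]. Speed limits (rad/s): [2.57, 2.57, 3.14, 3.14, 3.14, 3.14].

### API

Orientations are given as a rotation vector (axis times angle).
In Python, from rig import env gives the robot as it stands.
- The arm moves only by the tool move_arm, never from a script. Its argument "increments" is a list of rows, each a list of 7 numbers: the shift along the world's x, y, z as a fraction of full scale, then the turn, a rotation vector about the world's x, y, z as a fraction of full scale, then the finger opening in mm, from 0 to 85.4. A call has 1 to 12 rows; each row shifts and turns the commanded pose from where the row before left it; what a row does not reach is not made up. Full scale, the value 1, is 0.2 m for a shift and 45 degrees for a turn. A row lasts 1/8 s, in which the tool goes at most 62.5 mm and 10.7 degrees, less where a joint would pass 70% of its speed; a pose out of reach is approached as far as the arm can. A call with a number of a shift or a turn outside -1 to 1 is refused whole. A call with a gripper value outside its range is refused whole. The fingers move at their own pace and stop on an object; the grip force is fixed at half the most. Time passes only in rows, so rows that do not move let the fingers close. It gives the time, the measured TCP pose, the force, the opening and the grip force at its end, in the units of the state.
- env.read_state(): the state, without advancing time (a new reading comes with each control period).
- env.snapshot(name): name is "scene" or "top" or "wrist"; returns the picture (400x640x3 uint8, red, green, blue); there is no depth.
- env.calibration(name): a dict with "fov_y" (degrees; the focal length in pixels is half the picture's height over the tangent of half this angle, whatever the lens; pixels are square), "cx", "cy" (the principal point, pixels), "k1" (the pictures are not rectified: a ray, as slopes to the right and down, at radius r is drawn at 1 + k1 r^2 times it, then the intrinsics apply), "rvec" (rotation vector, rad) and "tvec" (3), from world to camera coordinates, as OpenCV has them. Camera axes: x right, y down, z forward; pixel columns grow to the right and rows downward; lengths in mm; the calibration is good to about 2 mm. A picture is of the moment at which its call begins: read the wrist's pose just before it. calibration takes no time and is no camera call; for the wrist camera it gives the pose at the moment of the call.
- env.close_job(): hands the job in; it is judged then, once.
Trained networks look in the newest picture that a camera, given by its name, has taken for a name from the list of things; names that differ only in an ending like _2 or _b are one class to them, and where a whole thing is asked for, a point or a joint stands for the part that bears it (a point fixed in the world has none). Each returns a list of dicts, best first, with "score" (0 to 1); they miss things now and then, are a little off and sometimes report something else, mostly with a low value. They report only what shows in the picture. A call takes as long as a camera call. They do not tell look-alikes from the thing itself.
- env.boxes_of(thing, camera): "location" ([column, row] in pixels, amid what is visible of it).
The state is a dict: "clock": time; "joint_positions": joint angles; "joint_vel": joint speeds; "joint_efforts": joint torques, N m; "position": TCP position; "tool_rot": TCP orientation; "contact_force": force on the tool from outside, world axes, zero at the start; "torque": the same for the moment, N m; "gripper_width": opening from 0.0 (shut) to 1.0 (fully open); "finger_force": force on a finger pad.
Only numpy, scipy, OpenCV 4.12 (cv2) and the standard library are available. Lean on these libraries where they do the work, as an engineer would, in place of code of your own. Each camera call takes 0.05 s, during which the arm holds its last target. There are 200 camera calls.

## Working session

There is one attempt and no reset: what is moved stays moved. The work goes in short steps, Python scripts to look and compute and a tool call to move; the robot and the scene stay as the last step left them, time stands still between calls to the robot, and variables do not carry over. Pictures are saved under pics/ and viewed, at most 13 in all, crops included, and the job is handed in when it is done.

Besides the shell and the picture viewer there is one more tool, called after "Emit:" as name([rows], argument=value, ...), one row to a line, values as JSON. move_arm: Moves the arm, as the interface text tells. Its arguments: {"type":"object","properties":{"increments":{"type":"array"}},"required":["increments"]}

```bash
mkdir -p pics
cat > h.py <<'E'
from rig import env
import numpy as np, cv2
from scipy.spatial.transform import Rotation as R
def snap(n,f):
    im=env.snapshot(n); cv2.imwrite('pics/'+f,im[:,:,::-1]); return im
def cal(n):
    c=env.calibration(n); f=200/np.tan(np.radians(c['fov_y'])/2)
    return c,f,R.from_rotvec(np.ravel(c['rvec'])).as_matrix(),np.ravel(c['tvec'])
def ray(n,px):
    c,f,M,t=cal(n)
    d=np.array([(px[0]-c['cx'])/f,(px[1]-c['cy'])/f]); u=d.copy()
    for _ in range(30): u=d/(1+c['k1']*(u@u))
    return -M.T@t, M.T@np.array([u[0],u[1],1])
def atz(n,px,z):
    o,d=ray(n,px); return o+d*(z-o[2])/d[2]
def proj(n,P):
    c,f,M,t=cal(n); q=M@np.array(P,float)+t; u=q[:2]/q[2]
    u=u*(1+c['k1']*(u@u)); return u*f+[c['cx'],c['cy']]
E
python3 - <<'E'
from h import *
s=env.read_state(); print(s)
Z=dict(tab_face=90,case=0,cover_grip=78,cover_edge=52,pad_top=8,cover=50,lamp_mid=20,dropper_mid=37,jar_mid=37,beaker_mid=42)
for n in('top','scene'):
    snap(n,n+'0.png')
    for k in Z:
        for b in env.boxes_of(k,n)[:3]:
            print(n,k,round(b['score'],2),np.round(b['location']),np.round(atz(n,b['location'],Z[k])))
E
```

```text
{'clock': 0.0, 'joint_positions': array([-1.42880407e+00,  2.59346416e-01,  1.53608309e+00,  2.25100792e-05,
        1.34799233e+00, -2.02817892e-01]), 'joint_vel': array([ 2.73398221e-03,  1.76768640e-03, -6.00044659e-04, -2.08908325e-04,
        5.08135831e-04, -9.21139692e-05]), 'joint_efforts': array([-1.77698257e-03, -4.46031260e+01, -2.90585124e+01, -5.33735092e-04,
        1.16850217e-02, -1.14498960e-05]), 'position': array([ 185.85468284, -517.09120277,  230.4728469 ]), 'tool_rot': array([-3.09321938e+00, -5.38626055e-01, -1.21761653e-04]), 'contact_force': array([ 0.34946876,  0.54911842, -0.04851154]), 'torque': array([ 0.0038226 , -0.02653898,  0.07977986]), 'finger_force': 0.0, 'gripper_width': 0.9975038366275062}
top tab_face 0.35 [454. 217.] [ 555. -509.   90.]
top case 0.63 [279. 236.] [495. 172.   0.]
top cover_grip 0.81 [210. 184.] [693. 436.  78.]
top cover_grip 0.76 [279. 215.] [568. 164.  78.]
top cover_edge 0.95 [209. 187.] [687. 443.  52.]
top cover_edge 0.81 [276. 219.] [557. 179.  52.]
top pad_top 0.9 [382. 226.] [ 529. -244.    8.]
top pad_top 0.4 [455. 217.
[... 198 characters left out ...]
.]
top beaker_mid 0.54 [454. 219.] [ 550. -522.   42.]
scene tab_face 0.42 [378. 214.] [513. 180.  90.]
scene case 0.77 [374. 244.] [564. 211.   0.]
scene cover_grip 0.58 [411. 314.] [751. 459.  78.]
scene cover_grip 0.57 [363. 227.] [585. 170.  78.]
scene cover_edge 0.95 [416. 312.] [724. 465.  52.]
scene cover_edge 0.79 [363. 226.] [562. 155.  52.]
scene pad_top 0.91 [285. 181.] [ 548. -236.    8.]
scene cover 0.98 [415. 311.] [722. 459.  50.]
scene cover 0.73 [362. 229.] [573. 160.  50.]
scene dropper_mid 0.61 [298. 250.] [774.  46.  37.]
scene jar_mid 0.75 [463. 276.] [509. 510.  37.]
scene jar_mid 0.54 [284. 182.] [ 573. -214.   37.]
scene beaker_mid 0.55 [238. 146.] [ 547. -512.   42.]
```

View pics/top0.png

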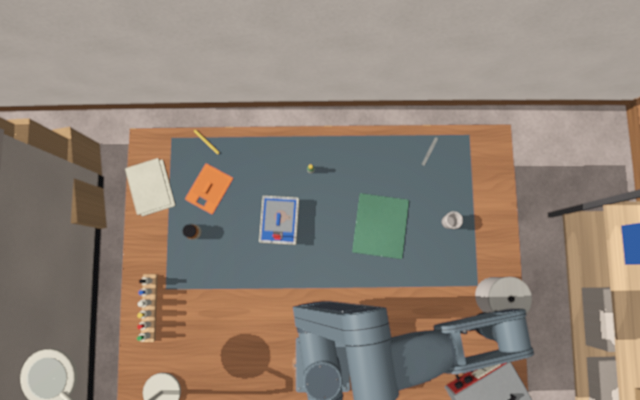

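View pics/scene0.png

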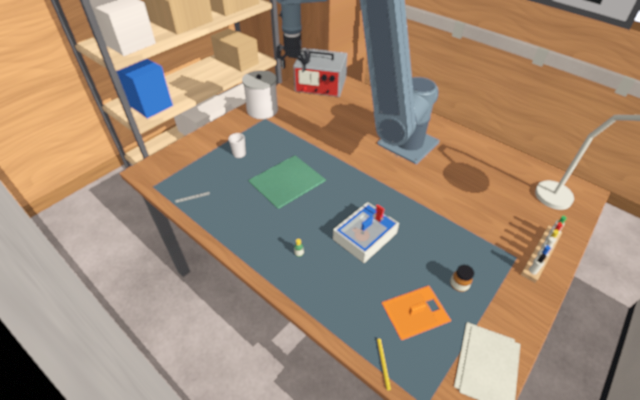

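The candidates are the blue-framed cover on the white case at top (278,219) / scene (365,230), and the orange look-alike at top (209,188) / scene (416,312). The description picks the blue one, with its red tab at top (277,237) on the robot side. The pad is at top (382,226), and the jar, dropper and beaker stand clear. I'll move the wrist over the case for a close look.

Emit:
move_arm([
  [0.08, 0.28, 0.03, 0, 0, -0.037, 0],
  [0.08, 0.28, 0.03, 0, 0, -0.037, 0],
  [0.08, 0.28, 0.03, 0, 0, -0.037, 0],
  [0.08, 0.28, 0.03, 0, 0, -0.037, 0],
  [0.08, 0.28, 0.03, 0, 0, -0.037, 0],
  [0.08, 0.28, 0.03, 0, 0, -0.037, 0],
  [0.08, 0.28, 0.03, 0, 0, -0.037, 0],
  [0.08, 0.28, 0.03, 0, 0, -0.037, 0],
  [0.08, 0.28, 0.03, 0, 0, -0.037, 0],
  [0.08, 0.28, 0.03, 0, 0, -0.037, 0],
  [0.08, 0.28, 0.03, 0, 0, -0.037, 0],
  [0.08, 0.28, 0.03, 0, 0, -0.037, 0],
])

```text
clock: 2.6
position: [378.1, 156.5, 303.9]
tool_rot: [3.141, -0.007, 0.002]
contact_force: [1.1, -1.5, 0.9]
gripper_width: -0.002
finger_force: 0.0
```

Run:
```python
from h import *
s=env.read_state(); print(s['clock'],s['position'],s['tool_rot'],s['contact_force'],s['gripper_width'])
c,f,M,t=cal('wrist'); print('cam',-M.T@t,'axes',M.round(2).tolist())
snap('wrist','w1.png')
Z=dict(tab_face=90,cover_grip=78,cover_edge=52,cover=50,case=0,lamp_mid=20)
for k in Z:
    for b in env.boxes_of(k,'wrist')[:3]:
        print(k,round(b['score'],2),np.round(b['location']),np.round(atz('wrist',b['location'],Z[k]),1))
```

```text
2.6 [378.12270145 156.51307384 303.91475938] [ 3.14141898e+00 -6.72691698e-03  2.37030523e-03] [ 1.11410983 -1.51125404  0.92020424] -0.0019881272832342135
cam [452.96988099 156.56912092 447.72808287] axes [[-0.01, -1.0, -0.0], [-0.96, 0.01, 0.29], [-0.29, 0.0, -0.96]]
tab_face 0.68 [306.  79.] [487.7 177.1  90. ]
cover_grip 0.69 [313.  42.] [526.4 167.2  78. ]
cover_grip 0.41 [104.   2.] [571.4 394.6  78. ]
cover_edge 0.95 [314.  41.] [531.4 164.   52. ]
cover_edge 0.48 [100.   6.] [575.9 413.9  52. ]
cover_edge 0.15 [312.  77.] [491.6 167.4  52. ]
cover 0.69 [309.  41.] [532.3 168.8  50. ]
case 0.97 [309.  76.] [497.9 170.2   0. ]
```

View pics/w1.png

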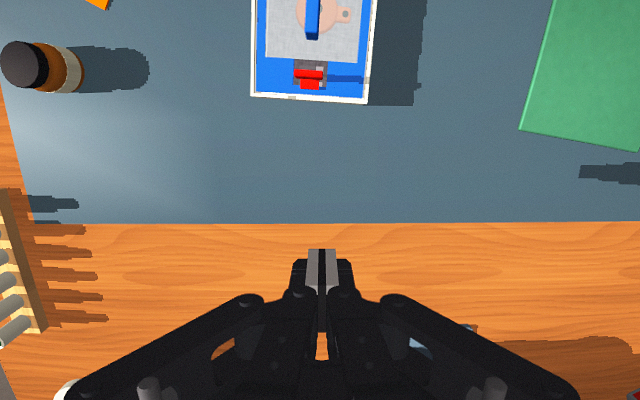

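The wrist view shows the blue-framed cover in the white case at (312,45), the red tab at (308,77), the jar left at (40,65) and the pad right. The orange cover's corner shows at (95,3). I'll move closer for measurement.

Emit:
move_arm([
  [0.25, 0.02, 0, 0, 0, 0, 0],
  [0.25, 0.02, 0, 0, 0, 0, 0],
  [0.1, 0.02, 0, 0, 0, 0, 0],
  [0, 0, 0, 0, 0, 0, 0],
])

```text
clock: 3.45
position: [498.9, 164.3, 302.6]
tool_rot: [3.141, -0.012, -0.002]
contact_force: [-0.4, -0.6, -0.1]
gripper_width: 0.002
finger_force: 0.0
```

Run:
```python
from h import *
s=env.read_state(); print(s['clock'],s['position'],s['tool_rot'],s['contact_force'])
im=snap('wrist','w2.png'); cv2.imwrite('pics/w2c.png',cv2.resize(im[0:300,170:470,::-1],(600,600),interpolation=cv2.INTER_CUBIC))
Z=dict(tab_face=90,cover_grip=78,cover_edge=52,cover=50,lamp_mid=20,pad_top=8)
for k in Z:
    for b in env.boxes_of(k,'wrist')[:3]:
        print(k,round(b['score'],2),np.round(b['location']),np.round(atz('wrist',b['location'],Z[k]),1))
hsv=cv2.cvtColor(im,cv2.COLOR_RGB2HSV)
def comp(m,name,z):
    n,l,st,ce=cv2.connectedComponentsWithStats(m.astype(np.uint8))
    for i in np.argsort(-st[1:,4])[:3]+1:
        if st[i,4]<60: continue
        pts=np.argwhere(l==i)[:,::-1].astype(np.float32); r=cv2.boxPoints(cv2.minAreaRect(pts))
        print(name,st[i].tolist(),ce[i].round(1),[atz('wrist',p,z)[:2].round(1).tolist() for p in r])
h,s_,v=hsv[...,0].astype(int),hsv[...,1],hsv[...,2]
comp((s_>150)&(v>60)&((h<5)|(h>172)),'red',104)
comp((s_>140)&(h>100)&(h<125)&(v>60),'blue',54)
```

```text
3.45 [498.93394083 164.2949533  302.59510535] [ 3.14122402e+00 -1.17386163e-02 -1.98016900e-03] [-0.44366337 -0.57024834 -0.06769173]
tab_face 0.93 [317. 180.] [494.7 171.3  90. ]
cover_grip 0.89 [319. 115.] [568.2 168.1  78. ]
cover_grip 0.62 [104.  39.] [654.8 406.7  78. ]
cover_edge 0.86 [322. 113.] [569.6 165.5  52. ]
cover_edge 0.86 [103.  39.] [660.7 425.4  52. ]
cover 0.97 [107.  39.] [661.  422.7  50. ]
cover 0.58 [319. 117.] [565.5 169.7  50. ]
pad_top 0.58 [584. 142.] [ 533.5 -216.1    8. ]
red [304, 172, 26, 19, 383] [316.7 181.5] [[488.1, 187.4], [508.0, 185.7], [506.0, 157.3], [486.1, 158.5]]
red [0, 377, 21, 23, 264] [  9.3 387.6] [[153.1, 697.2], [197.3, 643.9], [182.9, 635.9], [137.7, 689.2]]
blue [267, 48, 113, 147, 4653] [319.5 130. ] [[477.1, 247.1], [644.5, 225.9], [635.5, 98.6], [465.9, 104.2]]
blue [313, 105, 15, 43, 526] [320.  125.8] [[529.5, 177.7], [580.7, 174.2], [579.8, 159.2], [528.6, 162.2]]
```

View pics/w2c.png

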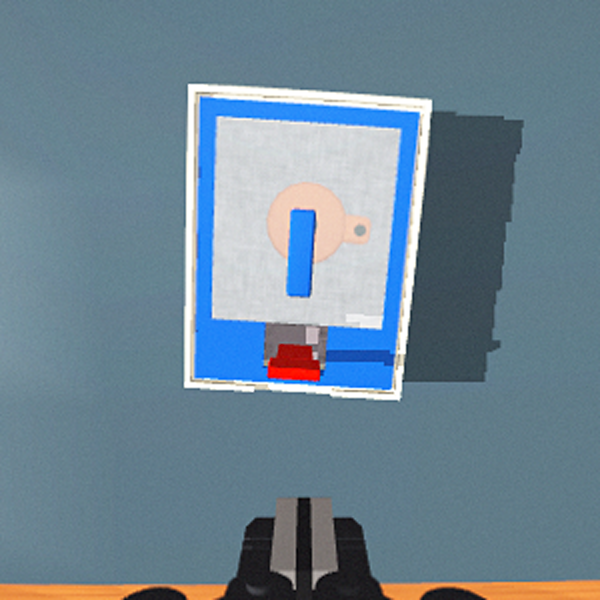

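The crop confirms the choice: white case, blue frame, blue rib at crop (301,252), and red tab at crop (294,365) with its outer face toward the robot. Next I fit the pose.

Run:
```python
from h import *
from scipy.optimize import least_squares
px=np.array([[200,96],[422,108],[390,388],[195,380],[293,209],[316,209],[310,297],[288,296]])/2+[170,0]
px=px-[0.25,0.25]
obj=np.array([[84,64,54],[84,-64,54],[-84,-64,54],[-84,64,54],[24,7,89.5],[24,-7,89.5],[-24,-7,89.5],[-24,7,89.5]])
def T(p): 
    c,s=np.cos(p[2]),np.sin(p[2]); o=obj.copy(); o[:,0]=p[0]+c*obj[:,0]-s*obj[:,1]; o[:,1]=p[1]+s*obj[:,0]+c*obj[:,1]; return o
f=lambda p:np.ravel([proj('wrist',q)-w for q,w in zip(T(p),px)])
r=least_squares(f,[560,168,-.05]); print(r.x.round(3),r.fun.reshape(-1,2).round(1).tolist())
for p in [(267.5+49.5,182.5),(304.2,186.5),(330.5,185)]: pass
# paddle top outer edge & bottom outer edge in crop
for p,z in (((267,367),104),((323,367),104),((268,379),76),((320,380),76),((277,346),104),((311,346),104)):
    print(z,atz('wrist',np.array(p)/2+[170,0],z).round(1))
for q in ((570,168,78),(480,168,90)): print(proj('wrist',q))
```

```text
[ 5.56283e+02  1.67628e+02 -6.60000e-02] [[0.3, 0.4], [-1.2, 1.5], [0.8, 0.1], [0.6, -1.6], [-0.8, -0.6], [0.4, 0.2], [0.7, -0.1], [-0.6, -0.3]]
104 [494.  187.3 104. ]
104 [493.8 155.6 104. ]
76 [480.  188.6  76. ]
76 [479.2 156.5  76. ]
104 [506.  181.4 104. ]
104 [505.9 162.3 104. ]
[320.15933509 113.59676487]
[320.65482708 192.27118871]
```

Emit:
move_arm([
  [-0.22, 0.05, 0, 0, 0, -0.074, 0],
  [0, 0, -0.2, 0, 0, 0, 0],
  [0, 0, -0.25, 0, 0, 0, 0],
  [0, 0, -0.25, 0, 0, 0, 0],
  [0, 0, -0.25, 0, 0, 0, 0],
  [0, 0, -0.14, 0, 0, 0, 0],
  [0, 0, 0, 0, 0, 0, 0],
  [0, 0, 0, 0, 0, 0, 0],
])

```text
clock: 4.8
position: [454.8, 176.6, 86.7]
tool_rot: [-3.14, 0.097, -0.003]
contact_force: [0.4, -0.1, 0.1]
gripper_width: 0.002
finger_force: 0.0
```

```bash
cat > st.py <<'E'
from h import *
s=env.read_state(); F=[s['contact_force']]
for _ in range(3): env.boxes_of('tab_face','wrist') if 0 else env.snapshot('wrist'); F.append(env.read_state()['contact_force'])
s=env.read_state(); print(s['clock'],s['position'].round(1),s['tool_rot'].round(3),s['gripper_width'],'F',np.mean(F,0).round(2),np.std(F,0).round(2))
E
python3 st.py
```

```text
4.95 [455.1 176.6  87. ] [-3.14   0.097 -0.005] -0.0027407168062405667 F [0.17 0.09 0.1 ] [0.2  0.38 0.25]
```

Emit:
move_arm([
  [0.03, -0.012, -0.015, 0, 0, 0, 0],
  [0.03, -0.004, 0, 0, 0, 0, 0],
  [0.015, -0.001, 0, 0, 0, 0, 0],
  [0, 0, 0, 0, 0, 0, 0],
])

```text
clock: 5.45
position: [469.2, 172.9, 82.2]
tool_rot: [-3.14, 0.098, 0.0]
contact_force: [-0.8, -1.0, -0.6]
gripper_width: 0.001
finger_force: 0.0
```

```bash
python3 st.py
python3 - <<'E'
from h import *
im=snap('wrist','w3.png'); cv2.imwrite('pics/w3c.png',cv2.resize(im[120:320,220:420,::-1],(600,600),interpolation=cv2.INTER_CUBIC))
E
```

```text
5.6 [468.7 173.   82.2] [ 3.14e+00 -9.70e-02 -1.00e-03] -0.002691343976571453 F [-0.31 -0.3  -0.23] [0.33 0.43 0.25]
```

View pics/w3c.png

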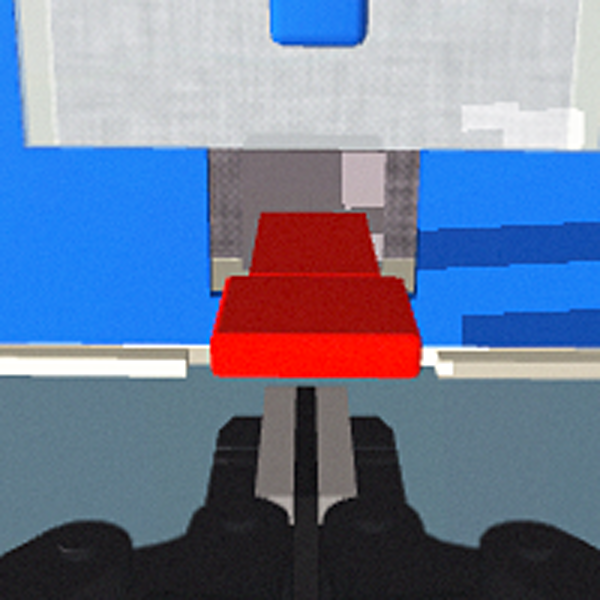

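The fingers stand centred just outside the red paddle (paddle cols 212–420, fingers ≈306 in the crop), about 1.5 mm left of centre. I'll advance carefully.

Emit:
move_arm([
  [0.015, -0.008, 0.006, 0, 0, 0, 0],
  [0.01, -0.001, 0, 0, 0, 0, 0],
  [0, 0, 0, 0, 0, 0, 0],
])

```text
clock: 6.02
position: [474.2, 171.1, 83.6]
tool_rot: [-3.14, 0.098, -0.0]
contact_force: [-0.2, -0.2, -0.6]
gripper_width: -0.001
finger_force: 0.0
```

```bash
python3 st.py
```

```text
6.175 [473.8 171.2  83.4] [ 3.14  -0.097 -0.   ] -0.0021076165555066455 F [-0.01 -0.07 -0.03] [0.23 0.23 0.59]
```

Emit:
move_arm([
  [0.01, -0.001, 0, 0, 0, 0, 0],
  [0, 0, 0, 0, 0, 0, 0],
])

```text
clock: 6.42
position: [476.1, 171.0, 83.5]
tool_rot: [-3.14, 0.097, -0.0]
contact_force: [-0.4, 0.0, -0.4]
gripper_width: -0.004
finger_force: 0.0
```

```bash
python3 st.py
```

```text
6.575 [475.9 171.   83.5] [-3.14   0.097  0.   ] -0.0015881395973130561 F [-0.36  0.05 -0.51] [0.34 0.48 0.22]
```

Emit:
move_arm([
  [0.01, -0.001, 0, 0, 0, 0, 0],
  [0, 0, 0, 0, 0, 0, 0],
])

```text
clock: 6.82
position: [477.9, 170.8, 83.5]
tool_rot: [-3.14, 0.097, 0.0]
contact_force: [-1.0, -0.3, -0.0]
gripper_width: 0.003
finger_force: 0.2
```

```bash
python3 st.py
```

```text
6.975 [477.9 170.8  83.5] [ 3.14  -0.097 -0.   ] -0.00010872905983605658 F [-0.51  0.27  0.29] [0.31 0.37 0.25]
```

Emit:
move_arm([
  [0.01, -0.001, 0, 0, 0, 0, 0],
  [0, 0, 0, 0, 0, 0, 0],
])

```text
clock: 7.22
position: [479.6, 170.6, 83.4]
tool_rot: [-3.14, 0.098, 0.001]
contact_force: [-3.4, -0.0, 1.7]
gripper_width: -0.005
finger_force: 1.2
```

```bash
python3 st.py
```

```text
7.375 [479.6 170.6  83.5] [-3.14e+00  9.70e-02  1.00e-03] 0.0003117426866156733 F [-2.72  0.21  1.42] [0.49 0.37 0.33]
```

Emit:
move_arm([
  [0.01, -0.001, 0, 0, 0, 0, 0],
  [0, 0, 0, 0, 0, 0, 0],
])

```text
clock: 7.62
position: [481.9, 170.4, 83.4]
tool_rot: [-3.14, 0.097, 0.0]
contact_force: [-3.0, 0.9, 1.5]
gripper_width: 0.002
finger_force: 1.3
```

```bash
python3 st.py
```

```text
7.775 [481.9 170.4  83.4] [-3.14   0.097  0.   ] -0.000911541742359397 F [-2.6   1.15  0.85] [0.41 0.26 0.43]
```

Emit:
move_arm([
  [0.01, -0.001, 0, 0, 0, 0, 0],
  [0, 0, 0, 0, 0, 0, 0],
])

```text
clock: 8.02
position: [483.8, 170.2, 83.4]
tool_rot: [-3.14, 0.098, 0.001]
contact_force: [-3.5, 2.5, 0.7]
gripper_width: -0.0
finger_force: 1.8
```

```bash
python3 st.py
```

```text
8.175 [483.7 170.3  83.4] [-3.14e+00  9.70e-02  1.00e-03] 0.0038933571507639314 F [-3.65  1.75  0.56] [0.66 0.47 0.29]
```

Emit:
move_arm([
  [0.01, -0.001, 0, 0, 0, 0, 0],
  [0, 0, 0, 0, 0, 0, 0],
])

```text
clock: 8.43
position: [485.7, 170.1, 83.4]
tool_rot: [-3.14, 0.098, 0.001]
contact_force: [-4.7, 2.7, 1.1]
gripper_width: 0.001
finger_force: 2.2
```

```bash
python3 st.py
python3 - <<'E'
from h import *
im=snap('wrist','w4.png'); cv2.imwrite('pics/w4c.png',cv2.resize(im[120:320,220:420,::-1],(600,600),interpolation=cv2.INTER_CUBIC))
E
```

```text
8.575 [485.7 170.1  83.4] [-3.14e+00  9.80e-02  1.00e-03] 0.0030986635397193376 F [-4.52  2.61  0.81] [0.19 0.53 0.29]
```

View pics/w4c.png

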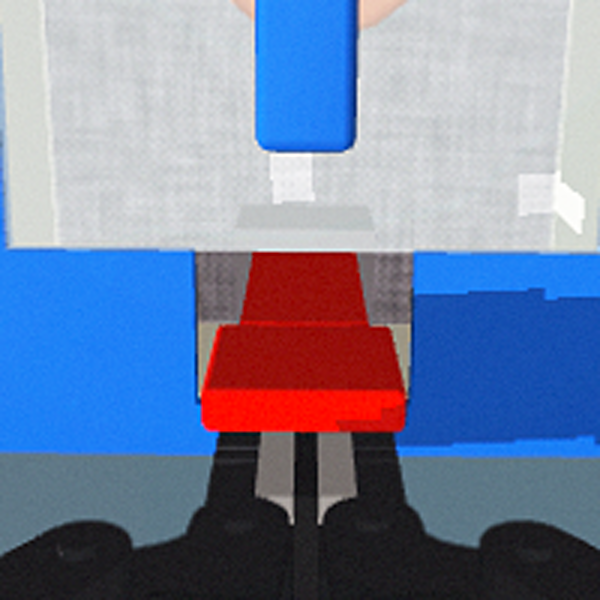

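The bar now hides the near fence (edge at crop row 455, slot wider), so the cover has popped at about 8 mm and 4.5 N. I'll back off and look from higher.

Emit:
move_arm([
  [-0.03, 0.002, 0, 0, 0, 0, 0],
  [-0.06, 0.004, 0, 0, 0, 0, 0],
  [-0.08, 0.005, 0, 0, 0, 0, 0],
  [0, 0, 0.25, 0, 0, 0, 0],
  [0.1, 0, 0.3, 0, 0, 0, 0],
  [0.2, 0, 0.3, 0, 0, 0, 85],
  [0.1, 0, 0.1, 0, 0, 0, 85],
  [0, 0, 0, 0, 0, 0, 85],
  [0, 0, 0, 0, 0, 0, 85],
])

```text
clock: 9.75
position: [524.6, 172.1, 263.4]
tool_rot: [3.14, -0.097, -0.004]
contact_force: [-0.6, -0.4, -1.0]
gripper_width: 0.843
finger_force: 0.0
```

```bash
python3 st.py
python3 - <<'E'
from h import *
im=snap('wrist','w5.png'); cv2.imwrite('pics/w5c.png',cv2.resize(im[0:300,170:470,::-1],(600,600),interpolation=cv2.INTER_CUBIC))
for k in ('tab_face','cover_grip','cover_edge'):
    for b in env.boxes_of(k,'wrist')[:3]: print(k,b['score'],b['location'])
E
```

```text
9.9 [524.8 172.2 263.4] [ 3.14  -0.097 -0.004] 0.9963825922014045 F [-0.17  0.12 -0.61] [0.48 0.35 0.33]
tab_face 0.82 [325.5, 210.5]
cover_grip 0.88 [325.9, 139.0]
cover_grip 0.76 [90.6, 52.7]
cover_edge 0.9 [88.1, 56.8]
cover_edge 0.79 [324.8, 139.7]
```

View pics/w5c.png

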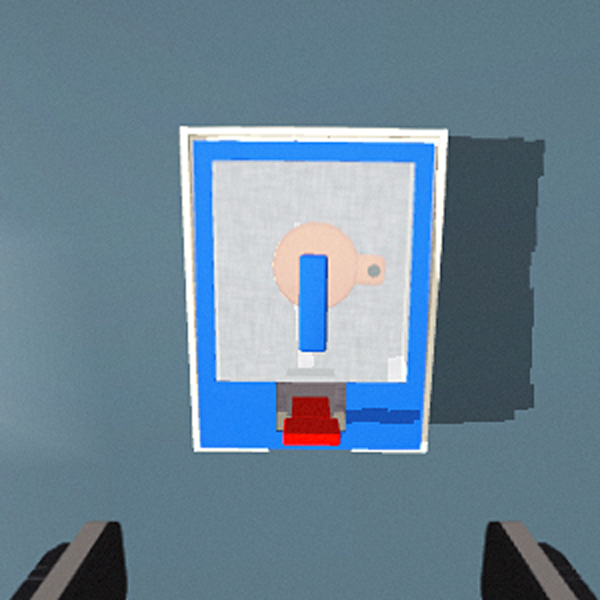

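Run:
```python
from h import *
from scipy.optimize import least_squares
px=np.array([[193,141],[437,143],[427,451],[194,450],[300,255],[327,255],[326,351],[299,350]])/2+[170,0]-.25
obj=np.array([[84,64,4],[84,-64,4],[-84,-64,4],[-84,64,4],[24,7,39.5],[24,-7,39.5],[-24,-7,39.5],[-24,7,39.5]],float)
def pose(p,o): return R.from_euler('ZY',[p[2],p[3]]).apply(o)+[p[0],p[1],p[4]]
def run(fix):
    g=lambda q:[q[0],q[1],q[2],*fix] if fix else [q[0],q[1],q[2],q[3],50+80*np.sin(q[3])]
    f=lambda q:np.ravel([proj('wrist',a)-w for a,w in zip(pose(g(q),obj),px)])
    r=least_squares(f,[556,168,-.06]+([] if fix else [0.03])); p=g(r.x)
    print(np.round(p,3),'cost',r.cost.round(1),'grip',pose(p,np.array([[0,0,28.]])).round(1)); print(r.fun.reshape(-1,2).round(1).tolist())
run((0,50)); run((.087,57)); run(None)
```

```text
[ 5.58649e+02  1.65724e+02 -7.30000e-02  0.00000e+00  5.00000e+01] cost 69.3 grip [[558.6 165.7  78. ]]
[[0.5, -0.4], [-1.2, -0.1], [-5.4, -5.2], [5.4, -5.6], [-0.0, 2.4], [0.5, 2.5], [0.1, 1.6], [0.1, 2.0]]
[ 5.58077e+02  1.65874e+02 -7.30000e-02  8.70000e-02  5.70000e+01] cost 15.8 grip [[560.5 165.7  84.9]]
[[0.5, 0.2], [-1.3, 0.5], [-3.5, -1.1], [3.4, -1.6], [-0.1, -0.2], [0.6, -0.0], [0.3, 0.6], [-0.0, 0.9]]
[ 5.57838e+02  1.65939e+02 -7.40000e-02  1.26000e-01  6.00630e+01] cost 10.2 grip [[561.4 165.7  87.8]]
[[0.5, 0.6], [-1.4, 1.0], [-2.5, 0.6], [2.5, 0.0], [-0.2, -1.3], [0.7, -1.2], [0.4, -0.0], [-0.1, 0.3]]
```

The cover is ajar: the tilt fit is clearly better than the shut one. Next I go down over the rib.

Emit:
move_arm([
  [0.17, -0.03, -0.1, 0, 0, -0.01, 50],
  [0, 0, -0.25, 0, 0, 0, 50],
  [0, 0, -0.25, 0, 0, 0, 50],
  [0, 0, -0.08, 0, 0, 0, 50],
  [0, 0, 0, 0, 0, 0, 50],
  [0, 0, 0, 0, 0, 0, 50],
])

```text
clock: 10.85
position: [561.9, 166.4, 131.1]
tool_rot: [-3.139, 0.11, -0.006]
contact_force: [0.0, 0.4, 0.5]
gripper_width: 0.584
finger_force: 0.0
```

```bash
python3 st.py
python3 - <<'E'
from h import *
im=snap('wrist','w6.png'); cv2.imwrite('pics/w6c.png',cv2.resize(im[60:380,160:480,::-1],(600,600),interpolation=cv2.INTER_CUBIC))
E
```

```text
11.0 [561.5 166.4 130.8] [-3.139  0.11  -0.006] 0.5819662616006456 F [0.13 0.06 0.27] [0.48 0.56 0.32]
```

View pics/w6c.png

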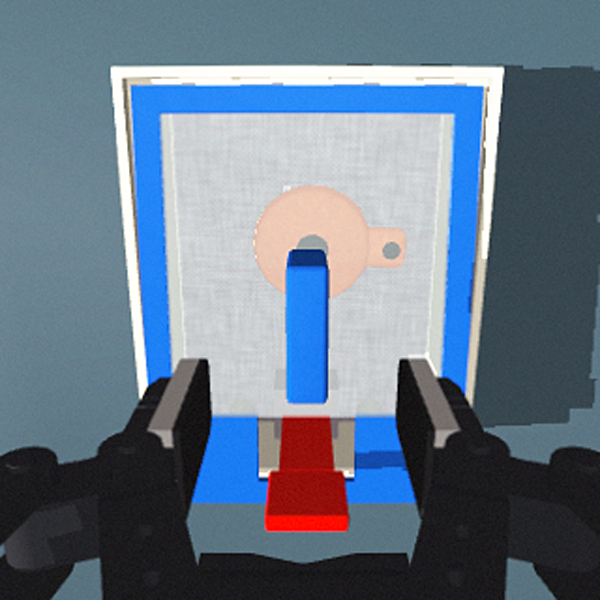

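The rib (cols 287–328) lies centred between the fingers (inner edges 210 and 398). The cover's near bar is up.

Emit:
move_arm([
  [-0.005, 0, -0.15, 0, 0, 0, 50],
  [0, 0, -0.1, 0, 0, 0, 50],
  [0, 0, -0.05, 0, 0, 0, 50],
  [0, 0, 0, 0, 0, 0, 50],
  [0, 0, 0, 0, 0, 0, 50],
])

```text
clock: 11.68
position: [560.2, 166.3, 69.8]
tool_rot: [-3.139, 0.11, -0.003]
contact_force: [0.2, 0.6, -0.4]
gripper_width: 0.59
finger_force: 0.0
```

```bash
python3 st.py
```

```text
11.825 [560.  166.2  69.7] [-3.139e+00  1.100e-01 -3.000e-03] 0.5868937685940783 F [-0.14  0.27 -0.28] [0.55 0.23 0.21]
```

Emit:
move_arm([
  [0, 0, 0, 0, 0, 0, 30],
  [0, 0, 0, 0, 0, 0, 20],
  [0, 0, 0, 0, 0, 0, 10],
  [0, 0, 0, 0, 0, 0, 5],
  [0, 0, 0, 0, 0, 0, 0],
  [0, 0, 0, 0, 0, 0, 0],
  [0, 0, 0, 0, 0, 0, 0],
])

```text
clock: 12.7
position: [559.4, 166.2, 68.9]
tool_rot: [3.14, -0.11, 0.0]
contact_force: [-1.9, -1.4, 2.4]
gripper_width: 0.153
finger_force: 59.8
```

```bash
python3 st.py
```

```text
12.85 [559.4 166.2  68.9] [ 3.14 -0.11  0.  ] 0.1474289779535136 F [-1.37 -0.29  2.63] [0.64 0.72 0.16]
```

Gripped at about 13 mm. Lifting straight up.

Emit:
move_arm([
  [0, 0, 0.03, 0, 0, 0, 0],
  [0, 0, 0.05, 0, 0, 0, 0],
  [0, 0, 0.1, 0, 0, 0, 0],
  [0, 0, 0.15, 0, 0, 0, 0],
  [0, 0, 0.15, 0, 0, 0, 0],
  [0, 0, 0.12, 0, 0, 0, 0],
  [0, 0, 0.1, 0, 0, 0, 0],
  [0, 0, 0, 0, 0, 0, 0],
  [0, 0, 0, 0, 0, 0, 0],
])

```text
clock: 13.98
position: [558.9, 166.1, 208.1]
tool_rot: [3.14, -0.11, -0.002]
contact_force: [0.1, 0.3, -0.6]
gripper_width: 0.154
finger_force: 59.5
```

```bash
python3 st.py
python3 - <<'E'
from h import *
snap('top','t7.png'); im=snap('wrist','w7.png'); cv2.imwrite('pics/w7c.png',cv2.resize(im[0:400,100:540,::-1],(660,600),interpolation=cv2.INTER_CUBIC))
for k in ('pad_top',):
  for n in('wrist','top'):
    if n=='top': env.snapshot('top')
    else: pass
    for b in env.boxes_of(k,n)[:3]: print(n,k,b['score'],b['location'],atz(n,b['location'],8))
for n,f in (('top','t7.png'),('top','top0.png'),('scene','scene0.png')):
    im=cv2.imread('pics/'+f); hsv=cv2.cvtColor(im,cv2.COLOR_BGR2HSV)
    m=((hsv[...,0]>55)&(hsv[...,0]<85)&(hsv[...,1]>90)).astype(np.uint8)
    k,l,st,ce=cv2.connectedComponentsWithStats(m); i=1+np.argmax(st[1:,4])
    pts=np.argwhere(l==i)[:,::-1]; w=np.array([atz(n,p,8)[:2] for p in pts],np.float32)
    print(n,f,st[i],'mean',w.mean(0),'rect',cv2.minAreaRect(w))
E
```

```text
14.125 [558.7 166.1 207.6] [ 3.139e+00 -1.100e-01 -3.000e-03] 0.15190386507871517 F [-0.16 -0.06 -0.93] [0.55 0.54 0.47]
wrist pad_top 0.74 [33.2, 239.7] [510.19701166 537.65495525   8.        ]
wrist pad_top 0.61 [610.5, 188.6] [ 525.52501778 -179.29714264    8.        ]
top pad_top 0.68 [383.0, 226.2] [ 528.23873025 -246.40041449    8.        ]
top t7.png [138 337   5   3  11] mean [ 99.177246 715.4068  ] rect ((98.13773345947266, 713.69677734375), (7.645547389984131, 15.880996704101562), 0.08958923816680908)
top top0.png [138 337   5   3  11] mean [ 99.177246 715.4068  ] rect ((98.13773345947266, 713.69677734375), (7.645547389984131, 15.880996704101562), 0.08958923816680908)
scene scene0.png [561 217   5   5  16] mean [  8.208541 688.10406 ] rect ((8.39876937866211, 687.7177124023438), (10.47799301147461, 25.894895553588867), 86.32011413574219)
```

View pics/w7c.png

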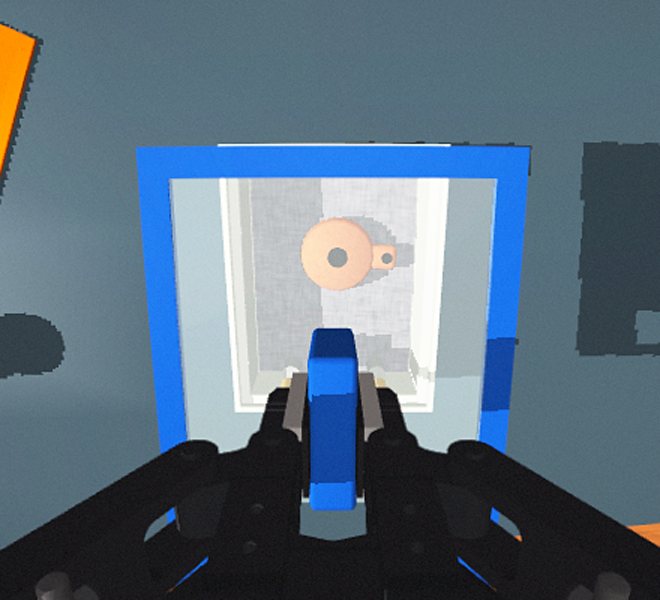

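The cover is lifted clean, and the lamp stays in the case (crop 338,255). Next I fit the held cover and the pad.

```bash
cat > fit.py <<'E'
from h import *
from scipy.optimize import least_squares
obj=np.array([[84,64,4],[84,-64,4],[24,7,39.5],[24,-7,39.5],[-24,-7,39.5],[-24,7,39.5]],float)
def held(px):
    s=env.read_state(); TR=R.from_rotvec(s['tool_rot']); T=s['position']
    P=lambda p,o: R.from_euler('ZYX',p[2:5]).apply(o)+[p[0],p[1],p[5]]
    f=lambda p:np.ravel([proj('wrist',a)-w for a,w in zip(P(p,obj),px)])
    yaw=TR.as_matrix()[:,0]; yaw=np.arctan2(yaw[1],yaw[0])
    g=lambda q:[q[0],q[1],yaw,q[2],0,q[3]]
    r=least_squares(lambda q:f(g(q)),[T[0],T[1],.08,T[2]-15]); p=g(r.x)
    print('T',T.round(1),'yaw',round(yaw,3),'cover',np.round(p,3),r.fun.reshape(-1,2).round(1).tolist(),'grip',P(p,np.array([[0,0,28.]])).round(1))
def pad(n,f):
    im=cv2.imread('pics/'+f); hsv=cv2.cvtColor(im,cv2.COLOR_BGR2HSV)
    m=((hsv[...,0]>60)&(hsv[...,0]<88)&(hsv[...,1]>70)).astype(np.uint8)
    m=cv2.morphologyEx(m,cv2.MORPH_OPEN,np.ones((3,3)))
    k,l,st,ce=cv2.connectedComponentsWithStats(m); i=1+np.argmax(st[1:,4])
    w=np.array([atz(n,p,8)[:2] for p in np.argwhere(l==i)[:,::-1]],np.float32)
    print(n,f,st[i],'mean',w.mean(0),'rect',cv2.minAreaRect(w))
E
python3 - <<'E'
from fit import *
held(np.array([[137,147],[529,147],[311,357],[356,357],[355,508],[311,508]])/1.5+[100,0])
im=cv2.cvtColor(cv2.imread('pics/top0.png'),cv2.COLOR_BGR2HSV); print(im[226,382])
pad('top','top0.png');pad('scene','scene0.png')
E
```

```text
T [559.2 166.2 208.4] yaw -0.07 cover [ 5.57027e+02  1.66569e+02 -7.00000e-02  7.20000e-02  0.00000e+00
  1.95320e+02] [[0.2, 0.2], [-0.4, -0.3], [-2.1, 0.3], [1.7, 0.2], [1.0, -0.2], [-0.4, -0.2]] grip [[559.  166.4 223.2]]
[ 71  77 143]Traceback (most recent call last):
  File "<stdin>", line 4, in <module>
  File "fit.py", line 17, in pad
    w=np.array([atz(n,p,8)[:2] for p in np.argwhere(l==i)[:,::-1]],np.float32)
                ~~~^^^^^^^
  File "h.py", line 15, in atz
    o,d=ray(n,px); return o+d*(z-o[2])/d[2]
        ~~~^^^^^^
  File "h.py", line 10, in ray
    c,f,M,t=cal(n)
            ~~~^^^
  File "h.py", line 7, in cal
    c=env.calibration(n); f=200/np.tan(np.radians(c['fov_y'])/2)
ValueError: time passes only in moves, steps and waits
```

```bash
sed -i 's/^def cal(n):/from functools import lru_cache\n@lru_cache(None)\ndef cal(n):/' h.py
python3 - <<'E'
from fit import *
pad('top','top0.png');pad('scene','scene0.png')
E
```

```text
top top0.png [ 353  194   55   64 2864] mean [ 530.5283  -236.10384] rect ((531.468505859375, -236.4112091064453), (197.4058074951172, 234.6710205078125), 81.6241226196289)
scene scene0.png [ 249  156   76   52 2133] mean [ 541.82385 -233.22824] rect ((537.0265502929688, -236.4813232421875), (205.83091735839844, 240.94923400878906), 81.58592224121094)
```

Emit:
move_arm([
  [0, -0.1, 0, 0, -0.034, 0, 0],
  [0, -0.2, 0, 0, -0.034, 0, 0],
  [-0.02, -0.25, 0, 0, -0.034, 0, 0],
  [-0.02, -0.25, 0, 0, 0, 0, 0],
  [-0.02, -0.25, 0, 0, 0, 0, 0],
  [-0.02, -0.25, 0, 0, 0, 0, 0],
  [-0.02, -0.25, 0, 0, 0, 0, 0],
  [-0.02, -0.25, 0, 0, 0, 0, 0],
  [-0.02, -0.15, 0, 0, 0, 0, 0],
  [0, -0.08, 0, 0, 0, 0, 0],
  [0, 0, 0, 0, 0, 0, 0],
  [0, 0, 0, 0, 0, 0, 0],
])

```text
clock: 15.88
position: [531.5, -238.5, 208.7]
tool_rot: [-3.134, 0.108, -0.125]
contact_force: [-0.2, 0.8, -1.0]
gripper_width: 0.153
finger_force: 59.5
```

```bash
python3 st.py
python3 - <<'E'
from fit import *
im=snap('wrist','w8.png'); cv2.imwrite('pics/w8c.png',cv2.resize(im[:,:,::-1],(800,500),interpolation=cv2.INTER_CUBIC))
pad('wrist','w8.png')
E
```

```text
16.025 [ 531.6 -238.5  208.9] [-3.134  0.107 -0.126] 0.15329658896710083 F [-0.13  0.59 -0.58] [0.52 0.3  0.64]
wrist w8.png [ 239   76  184   21 2611] mean [ 647.247   -236.69954] rect ((648.0219116210938, -254.813720703125), (198.1713104248047, 20.6854190826416), 85.34537506103516)
```

View pics/w8c.png

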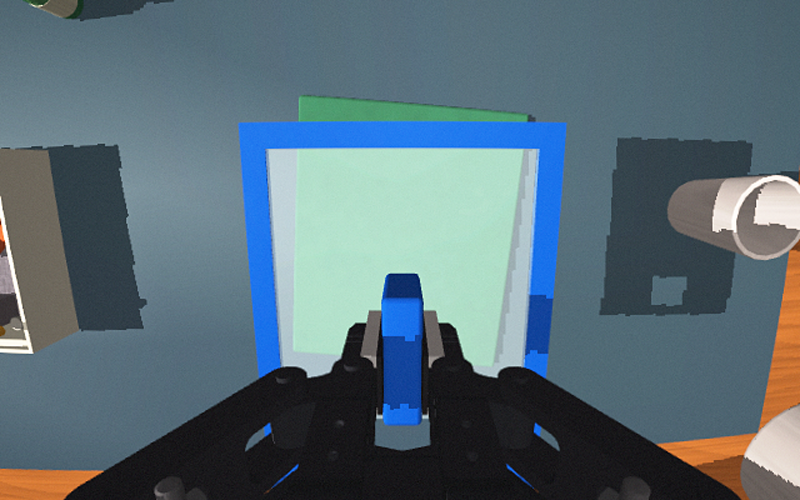

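The cover is held over the pad. The pad's far corners show at (300,96) and (528,116), and its near edge through the pane at rows 350–366. The beaker stands clear at the right.

Run:
```python
from fit import *
P=[atz('wrist',np.array(p)/1.25,8)[:2] for p in ((300,96),(528,116),(492,366),(293,351))]
print(np.round(P,1)); 
a,b=P[0],P[1]; v=(b-a)/np.linalg.norm(b-a); print('width',np.linalg.norm(b-a),'yaw',np.degrees(np.arctan2(v[0],-v[1]))); 
n=np.array([v[1],-v[0]]); print('centre',(a+b)/2+n*120,(a+b)/2-n*120,'mean4',np.mean(P,0))
held(np.array([[240,123],[566,123],[386,298],[421,298],[422,424],[385,424]])/1.25)
```

```text
[[ 665.4 -158.6]
 [ 635.3 -353.4]
 [ 401.7 -317.3]
 [ 431.  -122.1]]
width 197.12754798911487 yaw -8.797760947603322
centre [ 531.74681742 -237.64178514] [ 768.92306363 -274.34911731] mean4 [ 533.33989614 -237.86242136]
T [ 531.6 -238.6  208.9] yaw -0.069 cover [ 5.30262e+02 -2.38621e+02 -6.90000e-02 -6.00000e-03  0.00000e+00
  1.95754e+02] [[0.7, 0.4], [0.4, -0.2], [-3.1, 0.2], [2.6, 0.2], [0.4, -0.3], [-0.8, -0.3]] grip [[ 530.1 -238.6  223.8]]
```

Emit:
move_arm([
  [0.012, 0.006, -0.1, 0, 0, -0.05, 0],
  [0, 0, -0.2, 0, 0, -0.05, 0],
  [0, 0, -0.2, 0, 0, 0, 0],
  [0, 0, -0.2, 0, 0, 0, 0],
  [0, 0, -0.12, 0, 0, 0, 0],
  [0, 0, -0.06, 0, 0, 0, 0],
  [0, 0, -0.03, 0, 0, 0, 0],
  [0, 0, 0, 0, 0, 0, 0],
  [0, 0, 0, 0, 0, 0, 0],
])

```text
clock: 17.2
position: [534.5, -239.1, 27.9]
tool_rot: [3.129, -0.232, 0.128]
contact_force: [0.1, 0.3, -0.7]
gripper_width: 0.153
finger_force: 59.5
```

```bash
python3 st.py
```

```text
17.35 [ 534.2 -239.    27.6] [ 3.129 -0.233  0.128] 0.15038170960957165 F [ 0.28  0.18 -0.78] [0.51 0.62 0.52]
```

Emit:
move_arm([
  [0, 0.008, -0.01, 0, 0, 0, 0],
  [0, 0, -0.01, 0, 0, 0, 0],
  [0, 0, 0, 0, 0, 0, 0],
])

```text
clock: 17.73
position: [533.6, -236.9, 22.5]
tool_rot: [3.13, -0.233, 0.125]
contact_force: [0.2, 1.2, -0.9]
gripper_width: 0.152
finger_force: 59.5
```

```bash
python3 st.py
```

```text
17.875 [ 533.7 -237.    22.8] [ 3.13  -0.233  0.126] 0.15167444520472492 F [ 0.35 -0.12 -1.1 ] [0.25 0.77 0.53]
```

Emit:
move_arm([
  [0, 0, -0.005, 0, 0, 0, 0],
  [0, 0, 0, 0, 0, 0, 0],
])

```text
clock: 18.12
position: [533.7, -237.0, 21.7]
tool_rot: [3.13, -0.233, 0.126]
contact_force: [0.6, 0.5, -1.3]
gripper_width: 0.154
finger_force: 59.5
```

```bash
python3 st.py
```

```text
18.275 [ 533.8 -237.1   21.8] [ 3.13  -0.233  0.126] 0.15446336824826634 F [ 0.09 -0.53 -0.7 ] [0.46 0.78 0.35]
```

Emit:
move_arm([
  [0, 0, -0.005, 0, 0, 0, 0],
  [0, 0, 0, 0, 0, 0, 0],
])

```text
clock: 18.52
position: [533.9, -237.1, 20.9]
tool_rot: [3.13, -0.233, 0.126]
contact_force: [0.3, 0.2, -0.4]
gripper_width: 0.152
finger_force: 59.6
```

```bash
python3 st.py
```

```text
18.675 [ 533.8 -237.1   20.8] [ 3.13  -0.233  0.126] 0.14821258632864753 F [ 0.32  0.19 -0.72] [0.24 0.25 0.38]
```

Emit:
move_arm([
  [0, 0, -0.004, 0, 0, 0, 0],
  [0, 0, 0, 0, 0, 0, 0],
])

```text
clock: 18.92
position: [533.8, -237.0, 20.3]
tool_rot: [3.13, -0.233, 0.126]
contact_force: [-2.1, 1.4, 3.0]
gripper_width: 0.154
finger_force: 60.1
```

```bash
python3 st.py
```

```text
19.075 [ 533.8 -237.    20.3] [ 3.13  -0.233  0.126] 0.15194173958292462 F [-2.1   1.31  3.37] [0.28 0.19 0.45]
```

Emit:
move_arm([
  [0, 0, -0.004, 0, 0, 0, 0],
  [0, 0, 0, 0, 0, 0, 0],
])

```text
clock: 19.32
position: [533.8, -237.0, 19.6]
tool_rot: [3.13, -0.232, 0.126]
contact_force: [-2.7, 2.8, 6.4]
gripper_width: 0.149
finger_force: 60.6
```

```bash
python3 st.py
```

```text
19.475 [ 533.8 -237.    19.6] [ 3.13  -0.233  0.126] 0.1564270709293892 F [-3.08  2.58  6.07] [0.32 0.57 0.32]
```

Emit:
move_arm([
  [0, 0, -0.004, 0, 0, 0, 0],
  [0, 0, 0, 0, 0, 0, 0],
])

```text
clock: 19.73
position: [533.8, -237.0, 19.5]
tool_rot: [3.13, -0.232, 0.127]
contact_force: [-4.8, 3.1, 11.5]
gripper_width: 0.157
finger_force: 61.4
```

```bash
python3 st.py
```

```text
19.875 [ 533.8 -237.    19.5] [ 3.13  -0.232  0.127] 0.15151942832568413 F [-5.3   3.08 11.47] [0.35 0.3  0.29]
```

The cover is down. I'll ease off the press slightly, open gently, and go straight up.

Emit:
move_arm([
  [0, 0, 0.005, 0, 0, 0, 0],
  [0, 0, 0, 0, 0, 0, 16],
  [0, 0, 0, 0, 0, 0, 20],
  [0, 0, 0, 0, 0, 0, 30],
  [0, 0, 0, 0, 0, 0, 40],
  [0, 0, 0, 0, 0, 0, 50],
  [0, 0, 0, 0, 0, 0, 50],
  [0, 0, 0, 0, 0, 0, 50],
  [0, 0, 0.05, 0, 0, 0, 50],
  [0, 0, 0.2, 0, 0, 0, 50],
  [0, 0, 0.3, 0, 0, 0, 50],
  [0, 0, 0.3, 0, 0, 0, 50],
])

```text
clock: 21.38
position: [533.5, -236.8, 191.7]
tool_rot: [3.13, -0.233, 0.126]
contact_force: [1.0, -1.4, -0.3]
gripper_width: 0.586
finger_force: 0.0
```

Emit:
move_arm([
  [-0.2, 0, 0.3, 0, 0, 0, 50],
  [-0.3, 0, 0.2, 0, 0, 0, 50],
  [-0.1, 0, 0, 0, 0, 0, 50],
  [0, 0, 0, 0, 0, 0, 50],
  [0, 0, 0, 0, 0, 0, 50],
  [0, 0, 0, 0, 0, 0, 50],
])

```text
clock: 22.12
position: [427.6, -236.8, 274.9]
tool_rot: [-3.129, 0.232, -0.123]
contact_force: [-0.7, 0.1, 0.6]
gripper_width: 0.586
finger_force: 0.0
```

```bash
python3 st.py
python3 - <<'E'
from fit import *
im=snap('scene','s9.png'); cv2.imwrite('pics/s9c.png',cv2.resize(im[100:350,200:500,::-1],(720,600),interpolation=cv2.INTER_CUBIC))
snap('wrist','w9.png'); snap('top','t9.png')
for n in('wrist','top','scene'):
    env.snapshot(n)
    for k,z in(('cover_grip',36),('cover_edge',10),('cover',8),('pad_top',8)):
        for b in env.boxes_of(k,n)[:2]: print(n,k,round(b['score'],2),np.round(b['location']),atz(n,b['location'],z).round(1))
E
```

```text
22.275 [ 427.5 -236.9  275.3] [-3.13   0.232 -0.124] 0.5860238222271121 F [-0.03 -0.12  0.15] [0.72 0.16 0.28]
wrist cover_grip 0.67 [310.  99.] [ 537.7 -237.3   36. ]
wrist cover_edge 0.77 [313.  96.] [ 544.  -240.9   10. ]
wrist cover 0.69 [307.  98.] [ 542.  -233.5    8. ]
wrist pad_top 0.88 [315. 139.] [ 490.  -235.3    8. ]
top cover_grip 0.6 [211. 183.] [705.6 441.8  36. ]
top cover_edge 0.95 [209. 189.] [684.4 452.7  10. ]
top cover_edge 0.53 [455. 218.] [ 558.  -538.7   10. ]
top cover 0.97 [378. 222.] [ 545.7 -226.4    8. ]
top cover 0.93 [208. 188.] [688.2 461.1   8. ]
top pad_top 0.86 [368. 217.] [ 566.3 -186.4    8. ]
scene cover_grip 0.93 [285. 178.] [ 554.  -225.7   36. ]
scene cover_grip 0.73 [415. 315.] [724.4 463.5  36. ]
scene cover_edge 0.82 [415. 314.] [706.4 459.8  10. ]
scene cover_edge 0.67 [283. 179.] [ 544.3 -250.4   10. ]
scene cover 0.97 [285. 179.] [ 538.6 -244.5    8. ]
scene cover 0.9 [414. 312.] [700.2 454.3   8. ]
scene pad_top 0.71 [293. 188.] [ 554.3 -184.6    8. ]
scene pad_top 0.36 [287. 181.] [ 539.1 -231.8    8. ]
```

View pics/s9c.png

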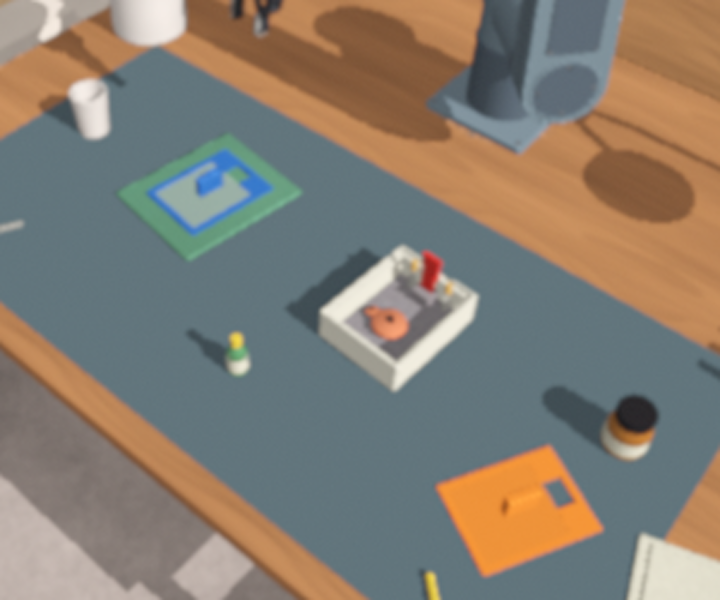

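View pics/w9.png

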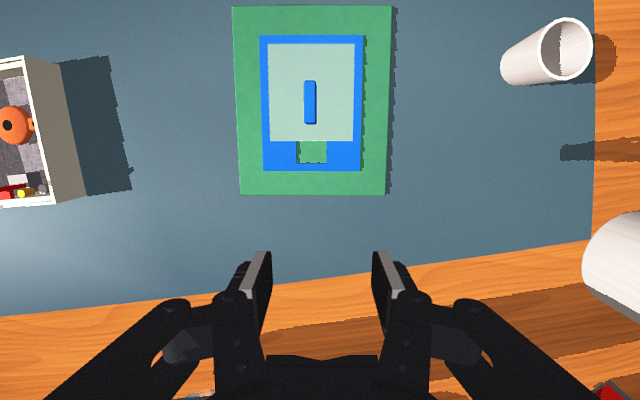

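The wrist view shows the cover flat and handle up, centred on the pad (frame cols 260–363 within pad cols 233–392). The scene view shows the lamp in the case, the tab upright and the bystanders in place, so I'm handing in.

```bash
python3 -c "
from rig import env
print(env.close_job())"
```

```text
the job is handed in; nothing more can be done
None
```

The job is handed in at about 22 s of the 51 s allowed: the tab was pressed about 8 mm at about 5 N and the cover popped. It now lies flat, handle up, in the middle of the green pad; the lamp is still in the case and the bystanders look undisturbed.

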